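Wind the cheese clamp tight and lock it

TASK

The cheese wedge lies loose on the clamp board. Wind the five-spoked wheel clockwise, pushing one spoke after another round on the side the guard plate leaves open, until the jaw has slid the wedge against the end stop and grips it firmly without crushing it; then swing the red lock lever all the way round towards the wheel. Move the wedge and the jaw only by means of the wheel, never with the gripper, and leave the other things on the table alone.

Things in the scene. Friction and masses are not known exactly. Their poses are not given: they have to be found in the camera images.
- clamp: the fixed cheese clamp: a grey gearbox (150 x 110 x 56 mm) with the spoked wheel on it, and behind it a light wooden board. Origin on the table under the wheel's vertical axis; x points from the wheel to the board, y along the board to its left end (seen from the wheel), z up. Nothing on it stands higher than 125 mm
- board (a point): point on the board's top, 22 mm above the table (axes as clamp; board 112 mm wide in x, y from -141 to +152 mm). An adjustable aluminium end stop, 84 mm wide and 60 mm high, is fixed upright across the board's right end; its gripping face lies somewhere between y = -97 and -77 mm from here: where exactly is not measured
- guard (a point): top centre, 113 mm above the table, of the aluminium guard plate (5 mm thick, 112 mm in x, 214 mm in y, axes as clamp; two posts at its board-side corners). It covers the wheel's half toward the board: from 12 mm on the robot's side of the wheel's axis to 100 mm beyond it. Spokes can be pushed from above only on the uncovered robot's side
- hub (a point): point on the wheel's axis in the plane of the spokes, 95 mm above the table (axes as clamp). Steel hub 42 mm across, top at 106 mm. Free space under the spokes down to the gearbox top at 56 mm. Five round steel spokes 10 mm thick, 72 degrees apart, each ending in a black ball 22 mm across, centred 84 mm from the axis
- wheel (a joint): turn of the wheel, rad, 0 to 5, growing clockwise from above. At q, spoke k (0..4) points at angle k*72 degrees - q from the clamp's x, counted counter-clockwise. Each rad drives the jaw 20 mm; 2.4 to 3.9 rad needed. Stiff (0.4 N m, 7 N on a spoke 60 mm out), stays where left. Once the wedge is gripped the push climbs 3 N per 10 N of jaw force: 11 to 14 N at 60 mm is a firm grip, over 20 N crushes
- jaw: sliding aluminium jaw across the board, 84 mm wide, top 86 mm above the table, driven toward the clamp's -y by the wheel. Its origin coincides with the clamp's when the wheel reads 0 and moves with the jaw; axes as clamp
- jaw_face (a point): centre of the jaw's black rubber gripping face (80 x 50 mm), 59 mm above the table; it looks to -y (axes as clamp). It is sprung: pressed, it yields 1 mm per 12 N (this point is its rest position on the jaw)
- lock_peg (a point): top centre, 104 mm above the table, of the red upright peg (14 mm across, 58 mm tall) at the lever's end, 45 mm from the pivot. When open the peg is 8 mm to -x and 44 mm to +y of the pivot (clamp axes; this point's own axes turn with the lever): push it from its +x side toward -x and on round to -y
- lock (a joint): swing of the red lock lever in rad: 0 open, 1.2 locked (hard stop), counter-clockwise from above about a vertical pivot at x = 60, y = 130 mm in the clamp's frame; it stays where it is left and moves under about 2 N at its peg
- wedge_center (a point): centre, 27 mm above its underside, of the loose wrapped yellow cheese wedge (91 x 139 x 53 mm, about 0.2 kg; x along the 91 mm, y along the 139 mm; between the jaws it measures 134 mm), lying on the board between jaw and end stop with gaps to both, its length along the board
- wedge: the same wedge; origin at the centre of its underside
- tub: round white tub of spread, 106 mm across, 68 mm high, loose bystander in front of the clamp; origin at the centre of its underside
- marker: red and white marker pen, 135 mm long, 17 mm thick, lying loose, bystander; origin at the centre of its underside, y along its length
- tags: wad of shelf tags in a clip, 45 x 72 x 13 mm, loose bystander; origin at the centre of its underside

How it is judged:
On the way, in this order (a step that is already met when the one before it is completed fails the run):
1. the wedge is gripped between jaw and end stop (jaw force over 6 N) with the lock still open (contact force between jaw and wedge above 6 N and value of joint lock below 0.3 rad), for 0.3 s.
2. the lock lever is swung all the way home (value of joint lock above 1.05 rad), for 0.2 s.
At the end, for the whole second after the job is handed in: the jaw still presses on the wedge with more than 6 N (held by the stiff wheel), the wedge stands flat (within 0.15 rad) and at rest on the board, and the lock lever is home (over 1.05 of 1.2 rad) (contact force between jaw and wedge above 6 N and value of joint lock above 1.05 rad and angle between wedge's own z axis and vertical below 0.15 rad and linear speed of wedge below 0.02 m/s); the robot touches nothing.
It fails at once if the cheese is crushed: the jaw presses on it with more than 45 N (contact force between jaw and wedge above 45 N).
It fails at once if the robot touches the wedge (contact force between any of the fingers, the arm and wedge above 0.5 N).
It fails at once if the robot pushes the jaw itself (contact force between any of the fingers, the arm and jaw above 1 N).
It fails at once if the tub, marker or tags are moved more than 20 mm (distance of any of tub, marker, tags from where it was at the start of the episode above 0.02 m).
It also fails if it takes over 72 s, if anything falls off the work surface, if the arm or the gripper's body presses on something with over 40 N, if the wrist force passes 120 N, or if a joint passes its speed limit or range.

ROBOT

A 6-joint arm with a two-finger parallel gripper is mounted at the origin on the work surface; the furniture and walls round the work are solid. World frame = base frame: x ahead of the robot, y to its left, z up, the work surface at z = 0. Lengths are in m, angles in rad, forces in N, time in s.
With the tool pointing down it reaches from about 0.25 to 0.775 m from the base axis. Payload 8.9 kg.
Tool frame: the origin (TCP) lies on the front face of the gripper's body, between the roots of the fingers; the fingertips stand 73 mm ahead of it and the grasp point (between the pads) lies 54 mm ahead of it; z points along the fingers, y is the direction in which the jaws open and shut (so a half turn about z gives the same grasp; the last joint's range is limited). The gripper opens to 85 mm and grips with 20 to 120 N. Pads are 22 mm wide; open, the fingers measure 114 mm over their backs; the gripper's body (76 mm by 85 mm) begins 54 mm behind the grasp point. The pads swing forward as they close: fully open they stand 13 mm farther back than shut.
Start: joints at [-1.48, 0.291, -0.153, 1.127, 0, 1.431], TCP at [0.12, -0.511, 0.304] pointing down, gripper open.
Joint ranges: [-2.52, 2.52], [-0.91, 1.74], [-1.3, 1.37], [-1.96, 2.02], [-1.52, 1.47], [-3.14, 3.14]. Speed limits (rad/s): [2.22, 2.22, 2.79, 3.14, 3.14, 3.14].

INTERFACE

Orientations are given as a unit quaternion [w, x, y, z].
In Python, from cell import get_state, snapshot, calibration, job_done gives the robot as it stands.
- The arm moves only by the shell command python3 -m inch 'ROWS' [FORCE]. ROWS is JSON, a list of rows, each a list of 7 numbers: the turn, a rotation vector about the tool's x, y, z in rad, then the shift along the tool's x, y, z in m, then the opening in per cent of the stroke, from 0 (shut) to 100 (fully open). A call has 1 to 12 rows; each row shifts and turns the pose as measured when the row begins, along the tool's axes as they then stand; what a row does not reach is not made up. A row lasts 1/10 s, in which the tool goes at most 50 mm and 8.59 degrees, less where a joint would pass 70% of its speed; a pose out of reach is approached as far as the arm can. A call with a gripper value outside its range is refused whole. The fingers move at their own pace and stop on an object; FORCE is the grip in N (left out, the last holds). Time passes only in rows, so rows that do not move let the fingers close. It gives the time, the measured TCP pose, the force and the opening at its end, in the units of the state.
- get_state(): the state, without advancing time (a new reading comes with each control period).
- snapshot(name): name is "scene" or "side" or "wrist"; returns the picture (480x640x3 uint8, red, green, blue); there is no depth.
- calibration(name): a dict with "fx", "fy", "cx", "cy" (pixels), "origin" and "orientation" of the camera in the world. Camera axes: x right, y down, z forward; pixel columns grow to the right and rows downward; lengths in m; the calibration is good to about 2 mm. A picture is of the moment at which its call begins: read the wrist's pose just before it. calibration takes no time and is no camera call; for the wrist camera it gives the pose at the moment of the call.
- job_done(): hands the job in, once; it reports no verdict.
The state is a dict: "t": time; "joints": joint angles; "joint_vel": joint speeds; "tau": joint torques, N m; "position": TCP position; "tcp_rot": TCP orientation; "ft_force": force on the tool from outside, world axes, zero at the start; "wrist_torque": the same for the moment, N m; "gripper_width": finger opening in m.
Only numpy, scipy, OpenCV 4.12 (cv2) and the standard library are available. Lean on these libraries where they do the work, as an engineer would, in place of code of your own. Each camera call takes 0.05 s, during which the arm holds its last target. There are 200 camera calls.

## Working session

There is one attempt and no reset: what is moved stays moved. The work goes in short steps, Python scripts to look and compute and a shell command to move; the robot and the scene stay as the last step left them, time stands still between calls to the robot, and variables do not carry over. Pictures are saved under pics/ and viewed, about 8 in all and at most 12, crops included, and the job is handed in when it is done.

```bash
ls; mkdir -p pics; python3 - <<'E'
from cell import *
import cv2,json
s=get_state();print({k:s[k] for k in('t','position','tcp_rot','ft_force','gripper_width')})
for n in('scene','side','wrist'):
    c=calibration(n);print(n,c)
    cv2.imwrite(f'pics/{n}0.png',cv2.cvtColor(snapshot(n),cv2.COLOR_RGB2BGR))
E
```

```text
pics
{'t': 0.0, 'position': array([ 0.1195613 , -0.51086384,  0.30334124]), 'tcp_rot': array([-6.34935056e-04,  9.93405592e-01,  1.14651325e-01,  1.42065693e-05]), 'ft_force': array([ 0.30234182, -0.43592818, -0.74962041]), 'gripper_width': 0.08547287621048974}
scene {'fx': 470.1705269360323, 'fy': 470.1705269360323, 'cx': 314.18159793527997, 'cy': 235.5511657549486, 'origin': array([-0.10170198,  0.60906644,  0.51379135]), 'orientation': array([ 0.23569822, -0.37961609,  0.7698154 , -0.45576553])}
side {'fx': 590.572172065843, 'fy': 590.572172065843, 'cx': 313.90948930304694, 'cy': 248.4023528162007, 'origin': array([0.39301694, 0.67009769, 0.94112671]), 'orientation': array([ 0.02691357, -0.09093738,  0.95596151, -0.27774743])}
wrist {'fx': 355.79043258536296, 'fy': 355.79043258536296, 'cx': 321.6540016561028, 'cy': 245.11752004723658, 'origin': array([ 0.19047662, -0.49466701,  0.37275006]), 'orientation': array([ 0.11211381,  0.77582031, -0.61442682, -0.08951552])}
```

View pics/scene0.png

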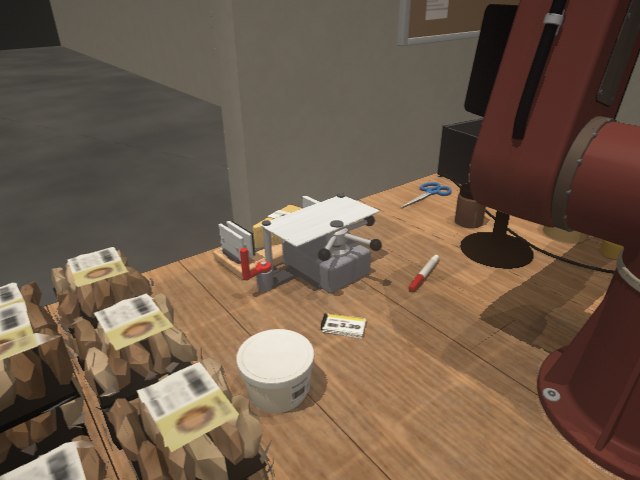

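View pics/side0.png

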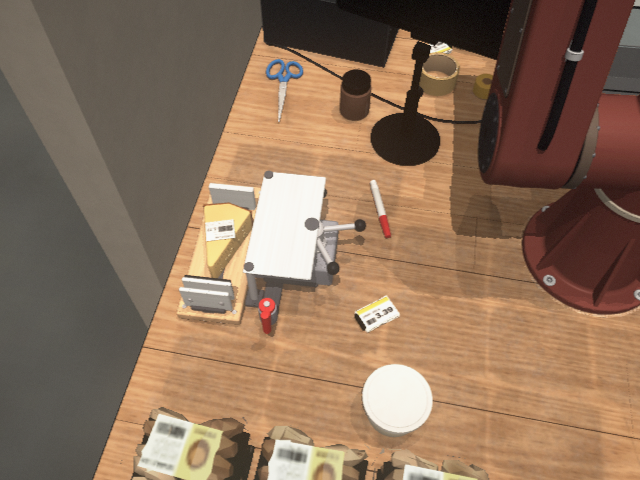

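The side view shows the guard plate, the hub at about (312,223), balls near (360,226) and (333,268), and the lock peg near (267,303). I'll zoom in.

```bash
cat > h.py <<'E'
from cell import *
import cv2,numpy as np
from scipy.spatial.transform import Rotation as R
def rot(q): return R.from_quat(q,scalar_first=True)
def onz(c,u,v,z):
    d=rot(c['orientation']).apply([(u-c['cx'])/c['fx'],(v-c['cy'])/c['fy'],1]); o=np.array(c['origin'])
    return o+d*(z-o[2])/d[2]
def proj(c,p):
    q=rot(c['orientation']).inv().apply(np.array(p)-c['origin']); return c['fx']*q[0]/q[2]+c['cx'],c['fy']*q[1]/q[2]+c['cy']
E
python3 - <<'E'
from h import *
im=cv2.imread('pics/side0.png'); cv2.imwrite('pics/crop1.png',cv2.resize(im[170:340,175:375],None,fx=3.5,fy=3.5,interpolation=cv2.INTER_CUBIC))
c=calibration('side')
for n,u,v,z in [('hubtop',312,223,.106),('b1',360,226,.095),('b2',333,268,.095),('peg',267,303,.104),('gA',266,176,.113),('gB',325,175,.113),('gC',312,278,.113),('gD',248,270,.113)]: print(n,onz(c,u,v,z).round(4))
E
```

```text
hubtop [0.5069 0.0994 0.106 ]
b1 [0.4252 0.0824 0.095 ]
b2 [0.4568 0.1747 0.095 ]
peg [0.5478 0.2631 0.104 ]
gA [0.607  0.0186 0.113 ]
gB [ 0.503  -0.0037  0.113 ]
gC [0.4854 0.21   0.113 ]
gD [0.5903 0.2149 0.113 ]
```

View pics/crop1.png

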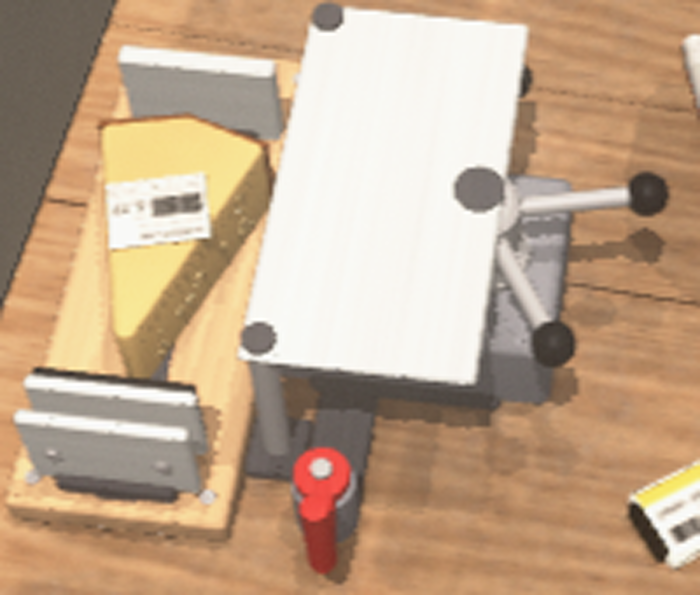

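```bash
python3 - <<'E'
from h import *
from scipy.optimize import least_squares
c=calibration('side')
P=lambda u,v,z: onz(c,175+u/3.5,170+v/3.5,z)
G=[P(315,10,.113),P(527,27,.113),P(475,385,.113),P(243,360,.113)]
loc=np.array([[100,-107],[-12,-107],[-12,107],[100,107]])/1e3
B=[P(648,193,.095),P(553,343,.095)]
peg=P(318,506,.104); print('peg',peg,'balls',B,'G',[g.round(3) for g in G])
def T(p,l): return np.array(p[:2])+R.from_euler('z',p[2]).as_matrix()[:2,:2]@l
f=lambda p: np.concatenate([T(p,l)-g[:2] for l,g in zip(loc,G)])
r=least_squares(f,[.5,.1,0]);print(r.x,(r.fun.reshape(-1,2)*1e3).round(1))
# ball distances & angles
for nm,p in (('guardfit',r.x),):
  for b in B:
    l=R.from_euler('z',-p[2]).as_matrix()[:2,:2]@(b[:2]-p[:2]); print(l,np.hypot(*l),np.degrees(np.arctan2(l[1],l[0])))
# joint fit incl balls
def f2(p): return np.concatenate([f(p[:3]),*[T(p,.084*np.array([np.cos(a),np.sin(a)]))-b[:2] for a,b in zip((np.pi+p[3],np.pi+p[3]-1.2566),B)],2*(T(p,np.array([.052,.174]))-peg[:2])])
r=least_squares(f2,[.5,.1,0,0]);print(r.x,np.degrees(r.x[2:]),(r.fun.reshape(-1,2)*1e3).round(1))
q=r.x
for n,b in (('tub',0),):pass
s=calibration('scene')
for n,l,z in [('peg',[.052,.174],.104),('hub',[0,0],.106),('c1',[-.012,-.107],.113),('c2',[-.012,.107],.113)]:
  t=T(q,np.array(l)); print(n,t,proj(s,[*t,z]),proj(c,[*t,z]))
E
```

```text
peg [0.54490954 0.28323859 0.104     ] balls [array([0.42524217, 0.0805699 , 0.095     ]), array([0.45676949, 0.17471227, 0.095     ])] G [array([0.61 , 0.012, 0.113]), array([0.501, 0.002, 0.113]), array([0.487, 0.214, 0.113]), array([0.595, 0.221, 0.113])]
[0.50427987 0.10916039 0.07217547] [[ 1.3 -2.2]
 [-0.8 -0.7]
 [-2.1  1. ]
 [ 1.7  1.9]]
[-0.08089367 -0.02281642] 0.08404983802795093 -164.24865954771698
[-0.04265956  0.06880733] 0.08095854566754164 121.79832123605385
[0.50494049 0.10746744 0.07015074 0.24637933] [ 4.01934133 14.11649561] [[ 1.8 -4.1]
 [-0.4 -2.4]
 [-1.3 -0.7]
 [ 2.6 -0. ]
 [-0.1  0.8]
 [-1.4  0.6]
 [-0.6  2.9]]
peg [0.54461637 0.28468433] (np.float64(244.35961583809967), np.float64(250.35024832697434)) (np.float64(265.82559794177376), np.float64(315.4230894907672))
hub [0.50494049 0.10746744] (np.float64(337.23692496428754), np.float64(228.25111948043525)) (np.float64(312.2234066006145), np.float64(226.9739120815007))
c1 [ 5.00469975e-01 -1.10503746e-04] (np.float64(380.536388950382), np.float64(210.34167456847226)) (np.float64(326.0268471983742), np.float64(176.72718543423284))
c2 [0.48547003 0.21336315] (np.float64(297.0302519681778), np.float64(246.34824275496524)) (np.float64(311.56197873405034), np.float64(279.7771216932424))
```

```bash
python3 - <<'E'
from h import *
s=calibration('scene');c=calibration('side')
print('base',onz(c,405,138,0),onz(s,497,250,0))
print('mark',onz(c,380,208,0.008),'tags',onz(c,377,314,.013),'tub',onz(c,397,398,.068),'mug',onz(c,355,80,.08))
b=onz(c,405,138,0)
for z in(.1,.2,.3,.4,.5): print(z,proj(s,[b[0],b[1],z]),proj(c,[b[0],b[1],z]))
a=cv2.imread('pics/scene0.png')[:300,400:];w=cv2.imread('pics/wrist0.png');w=cv2.resize(w,(400,300));d=cv2.imread('pics/side0.png')[:200,260:560]
a=cv2.resize(a,(400,500));cv2.imwrite('pics/m.png',np.vstack([np.hstack([a[:300],w]),np.hstack([cv2.resize(d,(400,267)),a[233:]])]))
E
```

```text
base [ 0.36799481 -0.22808946  0.        ] [ 0.36844979 -0.22632335  0.        ]
mark [ 0.39642198 -0.02768347  0.008     ] tags [0.37187763 0.20371231 0.013     ] tub [0.32491747 0.36484953 0.068     ] mug [ 0.49134567 -0.29588765  0.08      ]
0.1 (np.float64(505.841392828311), np.float64(207.6856021706226)) (np.float64(411.4693819180054), np.float64(103.28307425595438))
0.2 (np.float64(514.8511806378791), np.float64(161.20327356282905)) (np.float64(418.93570549723626), np.float64(63.21621708683958))
0.3 (np.float64(524.839524542114), np.float64(109.67248355784825)) (np.float64(427.6486544110902), np.float64(16.459540129484566))
0.4 (np.float64(535.9750010799427), np.float64(52.22353020002899)) (np.float64(437.948884566359), np.float64(-38.815033234596655))
0.5 (np.float64(548.4672668152355), np.float64(-12.225224114373958)) (np.float64(450.31360842518313), np.float64(-105.16838901000861))
```

View pics/m.png

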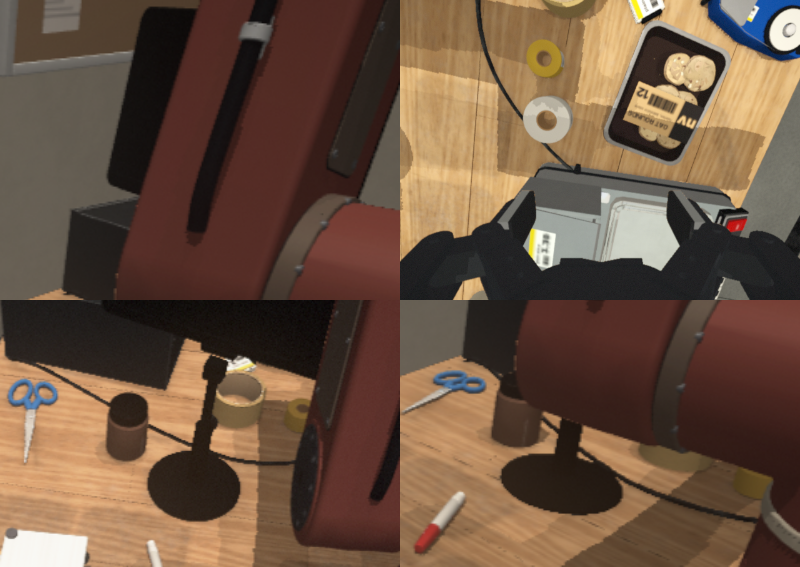

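```bash
python3 - <<'E'
from h import *
s=calibration('scene');c=calibration('side')
for z in(.2,.25,.3,.35): print(z,'far bottom scene',onz(s,470,108,z).round(3),'near bottom side',onz(c,260+330*.75,380*.75-225,z).round(3),'left bottom side',onz(c,260+104*.75,0,z).round(3),'top far',onz(s,487,8,z+.18).round(3))
print(get_state()['joints'])
a=cv2.imread('pics/scene0.png')[0:120,440:560];d=cv2.imread('pics/side0.png')[0:90,320:530]
g=lambda i:np.clip(i.astype(float)*4,0,255).astype(np.uint8)
cv2.imwrite('pics/m2.png',np.hstack([cv2.resize(g(a),(380,380)),cv2.resize(g(d),(420,380))]))
E
```

```text
0.2 far bottom scene [ 0.696 -0.525  0.2  ] near bottom side [ 0.207 -0.268  0.2  ] left bottom side [ 0.547 -0.387  0.2  ] top far [ 1.569 -1.795  0.38 ]
0.25 far bottom scene [ 0.569 -0.345  0.25 ] near bottom side [ 0.219 -0.205  0.25 ] left bottom side [ 0.537 -0.316  0.25 ] top far [ 0.944 -0.897  0.43 ]
0.3 far bottom scene [ 0.442 -0.164  0.3  ] near bottom side [ 0.232 -0.141  0.3  ] left bottom side [ 0.526 -0.244  0.3  ] top far [0.32  0.002 0.48 ]
0.35 far bottom scene [0.314 0.017 0.35 ] near bottom side [ 0.245 -0.078  0.35 ] left bottom side [ 0.516 -0.173  0.35 ] top far [-0.304  0.9    0.53 ]
[-1.48031949e+00  2.91153251e-01 -1.53919090e-01  1.12670553e+00
  1.26278122e-05  1.43150354e+00]
```

View pics/m2.png

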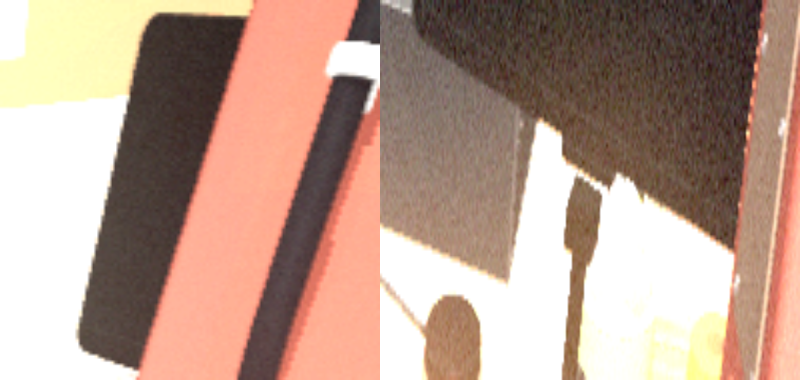

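The screen on the stand reaches z of about 0.27 to 0.465, and it spans the direct path from (0.21,-0.18) to (0.53,-0.28). I'll go over it: raise and shut the gripper first, and turn the tool to the clamp's axes.

```bash
python3 -m inch '[[0,0,0,0,0,-0.05,0],[0,0,0,0,0,-0.05,0],[0,0,0,0,0,-0.05,0],[0,0,0,0,0,-0.05,0],[0,0,0,0,0,-0.05,0],[0,0,0,0,0,-0.05,0],[0,0,0.08,0,0,-0.04,0],[0,0,0.08,0,0,0,0]]' 40; python3 -c "
from h import *
s=get_state();print(s['joints'],rot(s['tcp_rot']).as_matrix().round(3))"
```

```text
t: 0.95
position: [0.1183, -0.507, 0.6252]
tcp_rot: [0.007, 0.999, 0.033, 0.001]
ft_force: [-0.1, 0.6, -0.3]
gripper_width: 0.0002
[-1.48226842e+00  3.86150428e-01  8.49747928e-01  2.01943212e+00
  5.66909465e-04  1.59330556e+00] [[ 0.998  0.066  0.002]
 [ 0.066 -0.998 -0.015]
 [ 0.001  0.015 -1.   ]]
```

```bash
python3 -m inch '[[0,0,0,0.02,0,0.02,0],[0,0,0,0.04,-0.015,0.01,0],[0,0,0,0.045,-0.018,0,0],[0,0,0,0.045,-0.018,0,0],[0,0,0,0.045,-0.018,0,0],[0,0,0,0.045,-0.018,0,0],[0,0,0,0.045,-0.018,0,0]]' 40; python3 -c "
from h import *
s=get_state();print(s['joints'],rot(s['tcp_rot']).as_matrix().round(3))"
```

```text
t: 1.65
position: [0.4008, -0.3854, 0.5906]
tcp_rot: [0.008, 1.0, 0.026, -0.001]
ft_force: [-0.6, -1.5, 1.1]
gripper_width: 0.0
[-0.89252527  0.42956858  0.81401827  1.94308832 -0.01066605  2.19729528] [[ 0.999  0.052 -0.001]
 [ 0.052 -0.999 -0.016]
 [-0.002  0.016 -1.   ]]
```

```bash
python3 -m inch '[[0.008,0,0.007,0.025,-0.04,0,0],[0.008,0,0.007,0.025,-0.04,0,0],[0,0,0,0.022,-0.042,0,0],[0,0,0,0.02,-0.042,0,0],[0,0,0,0.02,-0.042,0,0],[0,0,0,0.015,-0.042,0,0],[0,0,0,0.01,-0.042,0,0]]' 40; python3 -c "
from h import *
s=get_state();print(s['joints'],rot(s['tcp_rot']).as_matrix().round(3))
p=np.array([.505,.1075]);M=R.from_euler('z',4.0,degrees=True).as_matrix()[:2,:2]
for l in([-.0446,-.040],):print(p+M@np.array(l))"
```

```text
t: 2.35
position: [0.5346, -0.0798, 0.5834]
tcp_rot: [-0.003, 1.0, 0.019, -0.004]
ft_force: [0.3, -0.9, -0.3]
gripper_width: 0.0
[-0.28508746  0.39587773  0.73884952  1.92429132  0.00356124  2.81887115] [[ 0.999  0.038 -0.009]
 [ 0.038 -0.999  0.006]
 [-0.009 -0.007 -1.   ]]
[0.4632989 0.0644863]
```

```bash
python3 -m inch '[[0,0,-0.149,0,0,0.015,0],[0,0,-0.149,0,0,0.015,0],[0,0,-0.149,0,0,0.015,0],[0,0,-0.149,0,0,0.015,0],[0,0,-0.149,0,0,0.015,0],[0,0,-0.149,0,0,0.015,0],[0,0,-0.149,0,0,0.015,0],[0,0,-0.149,0,0,0.015,0],[0,0,-0.149,0,0,0.015,0],[0,0,-0.149,0,0,0.015,0],[0,0,-0.149,0,0,0.015,0],[0,0,-0.149,0,0,0.015,0]]' 40 && python3 -m inch '[[0,0,-0.149,0,0,0.015,0],[0,0,-0.149,0,0,0.015,0],[0,0,-0.149,0,0,0.015,0],[0,0,-0.149,0,0,0.015,0],[0,0,-0.149,0,0,0.015,0],[0,0,-0.149,0,0,0.015,0],[0,0,-0.149,0,0,0.015,0],[0,0,-0.149,0,0,0.015,0],[0,0,-0.149,0,0,0.015,0]]'; python3 -c "
from h import *
s=get_state();print(s['joints'],rot(s['tcp_rot']).as_matrix().round(3))"
```

```text
t: 3.55
position: [0.5334, -0.0703, 0.3949]
tcp_rot: [-0.007, 0.605, 0.796, -0.0]
ft_force: [-0.4, -0.3, 0.4]
gripper_width: 0.0001
t: 4.45
position: [0.53, -0.0685, 0.252]
tcp_rot: [-0.008, -0.026, 1.0, 0.005]
ft_force: [-0.8, -0.3, 0.2]
gripper_width: -0.0003
[-0.26787243  0.35445601 -0.20335031  1.03048712  0.00507426 -0.31908972] [[-0.999 -0.051 -0.016]
 [-0.051  0.999  0.01 ]
 [ 0.015  0.01  -1.   ]]
```

```bash
python3 -m inch '[[0.011,-0.0155,-0.019,0,0,0,0],[0,0,0,0.0144,0.0344,0.01,0],[0,0,0,0.0144,0.0344,0.01,0],[0,0,0,0.0144,0.0344,0.01,0],[0,0,0,0.0144,0.0344,0.01,0],[0,0,0,0,0,0,0]]'; cat >> h.py <<'E'
C=np.array([.505,.1075]);YAW=4.0
M=R.from_euler('z',YAW,degrees=True).as_matrix()[:2,:2]
def st(*tg):
    s=get_state();m=rot(s['tcp_rot']).as_matrix();p=s['position']
    l=M.T@(p[:2]-C);f=s['ft_force'].copy();f[:2]=M.T@f[:2]
    print('t %.2f'%s['t'],'clamp mm',(l*1e3).round(1),'z',p[2].round(4),'r %.1f ang %.1f'%(np.hypot(*l)*1e3,np.degrees(np.arctan2(l[1],l[0]))%360),'F clamp',f.round(1),'tz',m[:,2].round(3),'yaw %.1f'%np.degrees(np.arctan2(m[1,0],m[0,0])))
    for x,y,z in tg:
        d=m.T@(np.array([*(C+M@[x/1e3,y/1e3]),z])-p);print('to',(x,y,z),'tool d',d.round(4))
def pol(r,a): return r*np.cos(np.radians(a)),r*np.sin(np.radians(a))
E
python3 -c "
from h import *
st((*pol(60,222),.148))
cv2.imwrite('pics/w1.png',cv2.cvtColor(snapshot('wrist'),cv2.COLOR_RGB2BGR))
w=calibration('wrist')
for a in(194,122,266):print(a,proj(w,[*(C+M@np.array(pol(.084,a))),.095]))
print('hub',proj(w,[*C,.106]))"
```

```text
t: 5.05
position: [0.4608, 0.068, 0.2107]
tcp_rot: [0.002, -0.026, 1.0, -0.001]
ft_force: [0.3, 0.1, -0.4]
gripper_width: 0.0002
t 5.05 clamp mm [-46.8 -36.4] z 0.2107 r 59.3 ang 217.8 F clamp [ 0.3  0.1 -0.4] tz [ 0.005 -0.002 -1.   ] yaw -177.0
to (np.float64(-44.588689528643656), np.float64(-40.14783638153149), 0.148) tool d [-0.002  -0.0036  0.0628]
194 (np.float64(354.42613653460256), np.float64(207.60156620200416))
122 (np.float64(518.786951367275), np.float64(270.76325775761677))
266 (np.float64(245.57508094316677), np.float64(335.88996045940246))
hub (np.float64(390.75427695630935), np.float64(353.5585556355624))
```

View pics/w1.png

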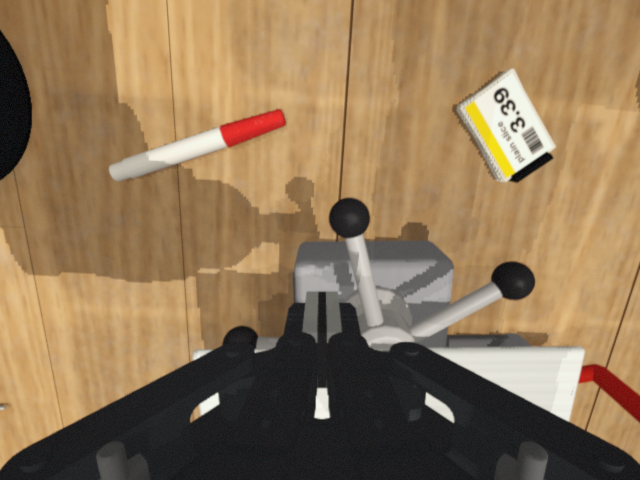

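The wrist view shows balls at (349,217), (513,281) and (240,338), about 5 mm to +x and 2 mm to -y of what I predicted. The shut fingers have a clear slot between the spokes at 194° and 266°. I'll split the difference in the hub estimate.

```bash
sed -i 's/C=np.array(\[.505,.1075\])/C=np.array([.508,.106])/' h.py; python3 -c "
from h import *
st((*pol(60,222),.153))"
```

```text
t 5.10 clamp mm [-48.2 -36. ] z 0.2115 r 60.1 ang 216.8 F clamp [ 0.2 -0.6  0.5] tz [ 0.007 -0.003 -1.   ] yaw -177.0
to (np.float64(-44.588689528643656), np.float64(-40.14783638153149), 0.153) tool d [-0.0033 -0.0039  0.0586]
```

```bash
python3 -m inch '[[0,0,-0.015,-0.003,-0.004,0.01,0],[0,0,0,0,0,0.02,0],[0,0,0,0,0,0.02,0],[0,0,0,0,0,0.009,0],[0,0,0,0,0,0,0]]'; python3 -c "
from h import *
st(*[(*pol(60,a),.153) for a in (210,198,186,174,162,150,138,130)])"
```

```text
t: 5.6
position: [0.4716, 0.0586, 0.1522]
tcp_rot: [0.008, -0.03, 1.0, -0.003]
ft_force: [0.0, -0.0, 0.2]
gripper_width: 0.0
t 5.60 clamp mm [-39.6 -44.8] z 0.1522 r 59.8 ang 228.5 F clamp [ 0.  -0.1  0.2] tz [ 0.016 -0.005 -1.   ] yaw -176.6
to (np.float64(-51.96152422706631), np.float64(-30.000000000000007), 0.153) tool d [ 0.0125  0.0147 -0.0011]
to (np.float64(-57.06339097770922), np.float64(-18.541019662496836), 0.153) tool d [ 0.0177  0.0261 -0.0013]
to (np.float64(-59.6713137220964), np.float64(-6.27170779605921), 0.153) tool d [ 0.0205  0.0383 -0.0014]
to (np.float64(-59.6713137220964), np.float64(6.271707796059224), 0.153) tool d [ 0.0206  0.0508 -0.0015]
to (np.float64(-57.06339097770921), np.float64(18.54101966249685), 0.153) tool d [ 0.0181  0.0631 -0.0015]
to (np.float64(-51.96152422706632), np.float64(29.999999999999996), 0.153) tool d [ 0.0131  0.0746 -0.0015]
to (np.float64(-44.58868952864364), np.float64(40.1478363815315), 0.153) tool d [ 0.0059  0.0849 -0.0014]
to (np.float64(-38.56725658119236), np.float64(45.96266658713868), 0.153) tool d [-0.0001  0.0908 -0.0014]
```

```bash
python3 -m inch '[[-0.005,0.016,0,0.006,0.007,-0.001,0],[0,0,0,0.006,0.007,0,0],[0,0,0,0.005,0.01,0,0],[0,0,0,0.002,0.01,0,0],[0,0,0,0.001,0.01,0,0]]'; python3 -c "
from h import *
st(*[(*pol(60,a),.153) for a in (180,174,162,150,138,130)])"
```

```text
t: 6.1
position: [0.4516, 0.0991, 0.156]
tcp_rot: [0.003, -0.026, 1.0, -0.005]
ft_force: [3.7, -9.5, -3.3]
gripper_width: 0.0001
t 6.10 clamp mm [-56.7  -3. ] z 0.156 r 56.8 ang 183.0 F clamp [ 3.  -9.7 -3.3] tz [ 0.007 -0.01  -1.   ] yaw -177.0
to (np.float64(-60.0), np.float64(7.34788079488412e-15), 0.153) tool d [0.0033 0.003  0.0029]
to (np.float64(-59.6713137220964), np.float64(6.271707796059224), 0.153) tool d [0.0031 0.0092 0.0029]
to (np.float64(-57.06339097770921), np.float64(18.54101966249685), 0.153) tool d [0.0007 0.0216 0.0028]
to (np.float64(-51.96152422706632), np.float64(29.999999999999996), 0.153) tool d [-0.0042  0.0331  0.0027]
to (np.float64(-44.58868952864364), np.float64(40.1478363815315), 0.153) tool d [-0.0114  0.0434  0.0026]
to (np.float64(-38.56725658119236), np.float64(45.96266658713868), 0.153) tool d [-0.0173  0.0493  0.0026]
```

```bash
python3 -m inch '[[0.01,0.007,-0.015,0.002,0.008,0.002,0],[0,0,0,0,0.01,0.001,0],[0,0,0,-0.002,0.01,0,0],[0,0,0,-0.004,0.009,0,0],[0,0,0,-0.006,0.008,0,0],[0,0,0,-0.004,0.004,0,0],[0,0,0,0,0,0,0]]'; python3 -c "
from h import *
st((*pol(60,138),.153),(*pol(60,132),.153))"
```

```text
t: 6.8
position: [0.4596, 0.1475, 0.156]
tcp_rot: [0.001, -0.033, 0.999, -0.021]
ft_force: [-0.2, -0.4, 0.1]
gripper_width: -0.0
t 6.80 clamp mm [-45.4  44.8] z 0.156 r 63.8 ang 135.4 F clamp [-0.2 -0.3  0.1] tz [ 0.004 -0.041 -0.999] yaw -176.2
to (np.float64(-44.58868952864364), np.float64(40.1478363815315), 0.153) tool d [-0.0009 -0.0045  0.0032]
to (np.float64(-40.14783638153149), np.float64(44.588689528643656), 0.153) tool d [-0.0053 -0.      0.003 ]
```

```bash
python3 -m inch '[[-0.02,0,0,0,-0.006,0,0],[-0.02,0.004,0,0.002,0,-0.03,0],[0,0,0,0,0,-0.03,0],[0,0,0,0,-0.04,0,0],[0,0,0,0,-0.04,0,0],[0,0,0,0,0,0,0]]'; cat >> h.py <<'E'
def balls():
    w=calibration('wrist');im=snapshot('wrist');g=im.max(2).astype(int)
    out=[]
    for a in range(90,290,2):
        u,v=proj(w,[*(C+M@np.array(pol(.084,a))),.095]);u,v=int(u),int(v)
        if 8<u<632 and 8<v<472: out.append((a,int(g[v-6:v+7,u-6:u+7].mean())))
    print('dark',[o for o in out if o[1]<60]); return im
E
python3 -c "
from h import *
st((*pol(60,222),.153));im=balls();cv2.imwrite('pics/w2.png',im[:,:,::-1])"
```

```text
t: 7.4
position: [0.4633, 0.0606, 0.2213]
tcp_rot: [0.002, -0.036, 0.999, 0.004]
ft_force: [0.2, 0.8, -0.0]
gripper_width: 0.0
t 7.40 clamp mm [-47.7 -42.1] z 0.2213 r 63.7 ang 221.4 F clamp [ 0.3  0.8 -0. ] tz [ 0.004  0.007 -1.   ] yaw -175.9
to (np.float64(-44.588689528643656), np.float64(-40.14783638153149), 0.153) tool d [-0.0028  0.0015  0.0684]
dark [(114, 59), (116, 41), (118, 42), (120, 37), (122, 31), (124, 26), (126, 31), (188, 40), (190, 49), (192, 49), (194, 41), (196, 34), (198, 53), (260, 31), (262, 34), (264, 35), (280, 33), (282, 32), (284, 31), (286, 31), (288, 31)]
```

```bash
python3 -m inch '[[0.007,0.004,-0.015,-0.003,0.001,0.02,0],[0,0,0,0,0,0.025,0],[0,0,0,0,0,0.022,0],[0,0,0,0,0,0,0]]'; python3 -c "
from h import *
c=calibration('side')
P=lambda u,v,z: (M.T@(onz(c,175+u/3.5,170+v/3.5,z)[:2]-C)*1e3).round(1)
print('stop face',P(122,66,.082),P(277,82,.082),'jawface',P(32,372,.084),P(196,388,.084),'wedge far',P(102,124,.075),P(268,150,.075),'tip',P(115,335,.075),P(150,337,.075))
st(*[(*pol(60,a),.153) for a in (210,198,186,174)])"
```

```text
t: 7.85
position: [0.4666, 0.0654, 0.1543]
tcp_rot: [0.003, -0.043, 0.999, 0.003]
ft_force: [0.1, 0.6, 0.4]
gripper_width: -0.0001
stop face [196.6 -76.7] [113.8 -75.9] jawface [199.1 111.2] [119.8 110.5] wedge far [201.  -43.2] [112.3 -37.1] tip [166.8  81.3] [149.6  80.4]
t 7.85 clamp mm [-44.2 -37.6] z 0.1543 r 58.0 ang 220.4 F clamp [0.1 0.6 0.4] tz [ 0.005  0.006 -1.   ] yaw -175.0
to (np.float64(-51.96152422706631), np.float64(-30.000000000000007), 0.153) tool d [0.0077 0.0077 0.0013]
to (np.float64(-57.06339097770922), np.float64(-18.541019662496836), 0.153) tool d [0.0126 0.0193 0.0014]
to (np.float64(-59.6713137220964), np.float64(-6.27170779605921), 0.153) tool d [0.015  0.0316 0.0014]
to (np.float64(-59.6713137220964), np.float64(6.271707796059224), 0.153) tool d [0.0148 0.0441 0.0015]
```

```bash
python3 -m inch '[[0.006,0.005,0.01,0.006,0.006,0.001,0],[0,0,0,0.005,0.009,0.001,0],[0,0,0,0.004,0.01,0.001,0],[0,0,0,0.002,0.01,0.001,0],[0,0,0,0,0.01,0.001,0],[0,0,0,-0.001,0.008,0.001,0]]'; python3 -c "
from h import *
st(*[(*pol(60,a),.153) for a in (162,150,142)])"
```

```text
t: 8.45
position: [0.4509, 0.1162, 0.1551]
tcp_rot: [0.008, -0.035, 0.999, -0.008]
ft_force: [0.9, -10.2, -1.4]
gripper_width: -0.0001
t 8.45 clamp mm [-56.3  14.2] z 0.1551 r 58.0 ang 165.9 F clamp [  0.2 -10.2  -1.4] tz [ 0.017 -0.015 -1.   ] yaw -176.0
to (np.float64(-57.06339097770921), np.float64(18.54101966249685), 0.153) tool d [0.0008 0.0044 0.002 ]
to (np.float64(-51.96152422706632), np.float64(29.999999999999996), 0.153) tool d [-0.0043  0.0159  0.0019]
to (np.float64(-47.280645216403315), np.float64(36.9396885195395), 0.153) tool d [-0.009   0.0228  0.0018]
```

```bash
python3 -m inch '[[-0.015,0.017,0,0,0.007,0.002,0],[0,0,0,-0.003,0.006,0.001,0]]'; python3 -c "
from h import *
st(*[(*pol(60,a),.153) for a in (148,142,136)])"
```

```text
t: 8.65
position: [0.4522, 0.1291, 0.1542]
tcp_rot: [-0.0, -0.034, 0.999, -0.004]
ft_force: [-2.2, -7.9, 0.2]
gripper_width: -0.0
t 8.65 clamp mm [-54.  27.] z 0.1542 r 60.4 ang 153.5 F clamp [-2.7 -7.8  0.2] tz [-0.    -0.008 -1.   ] yaw -176.1
to (np.float64(-50.88288576938556), np.float64(31.795155853992295), 0.153) tool d [-0.0031  0.0049  0.0011]
to (np.float64(-47.280645216403315), np.float64(36.9396885195395), 0.153) tool d [-0.0067  0.01    0.0011]
to (np.float64(-43.16038802031907), np.float64(41.67950222753983), 0.153) tool d [-0.0108  0.0148  0.0011]
```

```bash
python3 -m inch '[[0,0,0,-0.002,0.003,0.001,0],[0,0,0,-0.002,0.003,0,0]]'; python3 -c "
from h import *
st(*[(*pol(60,a),.153) for a in (148,142,136)])"
```

```text
t: 8.85
position: [0.4542, 0.1351, 0.1548]
tcp_rot: [-0.001, -0.034, 0.999, -0.007]
ft_force: [-1.6, -6.6, -3.1]
gripper_width: 0.0004
t 8.85 clamp mm [-51.6  32.8] z 0.1548 r 61.1 ang 147.6 F clamp [-2.1 -6.5 -3.1] tz [-0.001 -0.013 -1.   ] yaw -176.1
to (np.float64(-50.88288576938556), np.float64(31.795155853992295), 0.153) tool d [-0.0007 -0.001   0.0018]
to (np.float64(-47.280645216403315), np.float64(36.9396885195395), 0.153) tool d [-0.0043  0.0042  0.0017]
to (np.float64(-43.16038802031907), np.float64(41.67950222753983), 0.153) tool d [-0.0084  0.0089  0.0017]
```

```bash
python3 -m inch '[[-0.012,0,0,-0.003,0.003,0.001,0],[0,0,0,-0.003,0.003,0.001,0]]'; python3 -c "
from h import *
st(*[(*pol(60,a),.153) for a in (138,134,130,126)])"
```

```text
t: 9.05
position: [0.4577, 0.1409, 0.1543]
tcp_rot: [-0.002, -0.033, 0.999, -0.003]
ft_force: [-2.8, -6.4, 0.9]
gripper_width: 0.0001
t 9.05 clamp mm [-47.8  38.4] z 0.1543 r 61.3 ang 141.2 F clamp [-3.2 -6.2  0.9] tz [-0.004 -0.007 -1.   ] yaw -176.2
to (np.float64(-44.58868952864364), np.float64(40.1478363815315), 0.153) tool d [-0.0032  0.0018  0.0013]
to (np.float64(-41.67950222753984), np.float64(43.16038802031906), 0.153) tool d [-0.0061  0.0048  0.0013]
to (np.float64(-38.56725658119236), np.float64(45.96266658713868), 0.153) tool d [-0.0092  0.0076  0.0013]
to (np.float64(-35.26711513754838), np.float64(48.54101966249685), 0.153) tool d [-0.0125  0.0102  0.0012]
```

```bash
python3 -m inch '[[0,0,0,-0.003,0.003,0.001,0]]'; python3 -c "
from h import *
st(*[(*pol(60,a),.153) for a in (138,134,130,126)])"
```

```text
t: 9.15
position: [0.4594, 0.1438, 0.1542]
tcp_rot: [-0.003, -0.033, 0.999, -0.005]
ft_force: [-2.6, -7.8, 1.8]
gripper_width: 0.0004
t 9.15 clamp mm [-45.8  41.1] z 0.1542 r 61.5 ang 138.1 F clamp [-3.1 -7.6  1.8] tz [-0.005 -0.01  -1.   ] yaw -176.2
to (np.float64(-44.58868952864364), np.float64(40.1478363815315), 0.153) tool d [-0.0012 -0.0009  0.0012]
to (np.float64(-41.67950222753984), np.float64(43.16038802031906), 0.153) tool d [-0.0041  0.0021  0.0011]
to (np.float64(-38.56725658119236), np.float64(45.96266658713868), 0.153) tool d [-0.0072  0.0049  0.0011]
to (np.float64(-35.26711513754838), np.float64(48.54101966249685), 0.153) tool d [-0.0105  0.0075  0.001 ]
```

```bash
python3 -m inch '[[-0.01,-0.005,0,0.002,-0.006,0,0],[0,0,0,0.002,0,-0.03,0],[0,0,0,0,0,-0.03,0],[0,0,0,0,-0.04,0,0],[0,0,0,0,-0.038,0,0],[0,0,0,0,0,0,0]]'; python3 -c "
from h import *
st((*pol(60,222),.153));im=balls();cv2.imwrite('pics/w3.png',im[:,:,::-1]);cv2.imwrite('pics/side3.png',snapshot('side')[:,:,::-1])"
```

```text
t: 9.75
position: [0.4594, 0.0606, 0.222]
tcp_rot: [0.004, -0.036, 0.999, 0.002]
ft_force: [0.1, -0.4, -0.0]
gripper_width: 0.0001
t 9.75 clamp mm [-51.7 -41.9] z 0.222 r 66.6 ang 219.1 F clamp [ 0.1 -0.4 -0. ] tz [ 0.007  0.005 -1.   ] yaw -175.9
to (np.float64(-44.588689528643656), np.float64(-40.14783638153149), 0.153) tool d [-0.0066  0.0015  0.069 ]
dark [(116, 47), (118, 42), (120, 41), (122, 36), (124, 30), (126, 25), (128, 42), (190, 43), (192, 50), (194, 48), (196, 41), (198, 33), (260, 51), (262, 30), (264, 30), (266, 53), (278, 33), (280, 32), (282, 32), (284, 31), (286, 31), (288, 31)]
```

```bash
python3 -m inch '[[0.005,0.007,0,-0.007,0.001,0.02,0],[0,0,0,0,0,0.025,0],[0,0,0,0,0,0.022,0],[0,0,0,0,0,0,0]]'; python3 -c "
from h import *
im=cv2.imread('pics/side3.png');cv2.imwrite('pics/c3.png',cv2.resize(im[170:340,175:375],None,fx=3.5,fy=3.5,interpolation=cv2.INTER_CUBIC))
st(*[(*pol(60,a),.153) for a in (215,210,204,198)])"
```

```text
t: 10.25
position: [0.4657, 0.0687, 0.1546]
tcp_rot: [0.001, -0.038, 0.999, 0.002]
ft_force: [-0.6, 1.5, 0.3]
gripper_width: -0.0
t 10.25 clamp mm [-44.8 -34.3] z 0.1546 r 56.4 ang 217.4 F clamp [-0.5  1.5  0.3] tz [ 0.003  0.004 -1.   ] yaw -175.7
to (np.float64(-49.14912265733951), np.float64(-34.41458618106277), 0.153) tool d [ 0.0044 -0.0001  0.0016]
to (np.float64(-51.96152422706631), np.float64(-30.000000000000007), 0.153) tool d [0.0071 0.0043 0.0016]
to (np.float64(-54.812727458556054), np.float64(-24.404198584548013), 0.153) tool d [0.01   0.0099 0.0016]
to (np.float64(-57.06339097770922), np.float64(-18.541019662496836), 0.153) tool d [0.0122 0.0158 0.0017]
```

View pics/c3.png

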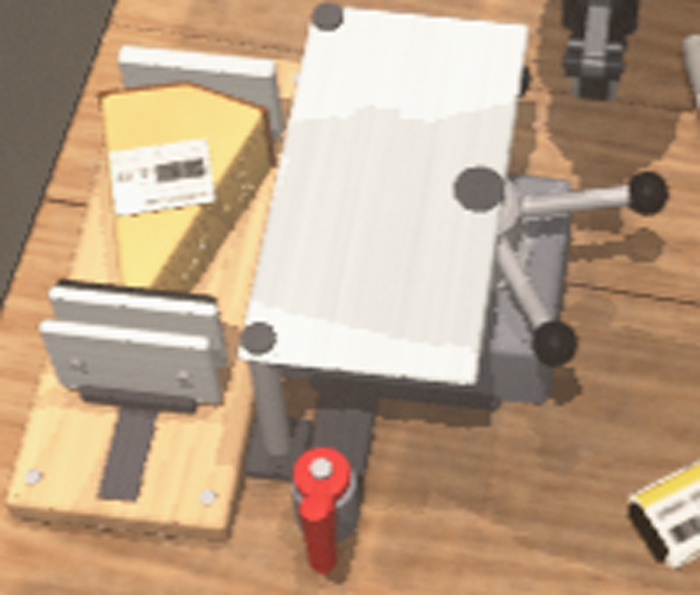

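The jaw has pushed the wedge most of the way. The wedge's far edge is at about (100,95) in the crop, the stop's face top at (122,66), and the jaw's face edge at about (52,286).

```bash
python3 -c "
from h import *
c=calibration('side')
P=lambda u,v,z: (M.T@(onz(c,175+u/3.5,170+v/3.5,z)[:2]-C)*1e3).round(1)
print('stop',P(122,66,.082),P(277,82,.082),'jaw',P(52,285,.084),P(215,300,.084),'wedge far',P(102,96,.075),P(185,85,.075),P(268,118,.075))"
python3 -m inch '[[0,0,0,0.007,0.003,0.001,0],[0,0,0,0.004,0.006,0.001,0],[0,0,0,0.003,0.006,0.001,0]]'; python3 -c "
from h import *
st(*[(*pol(60,a),.153) for a in (204,198,192)])"
```

```text
stop [196.6 -76.7] [113.8 -75.9] jaw [201.   62.1] [120.1  61.1] wedge far [205.  -61.1] [163.1 -73.5] [115.9 -57.3]
t: 10.55
position: [0.4541, 0.082, 0.1552]
tcp_rot: [0.006, -0.038, 0.999, -0.002]
ft_force: [4.5, -15.5, -2.3]
gripper_width: -0.0007
t 10.55 clamp mm [-55.4 -20.2] z 0.1552 r 59.0 ang 200.0 F clamp [  3.4 -15.7  -2.3] tz [ 0.013 -0.003 -1.   ] yaw -175.7
to (np.float64(-54.812727458556054), np.float64(-24.404198584548013), 0.153) tool d [-0.0006 -0.0042  0.0022]
to (np.float64(-57.06339097770922), np.float64(-18.541019662496836), 0.153) tool d [0.0016 0.0017 0.0022]
to (np.float64(-58.688856044028334), np.float64(-12.47470144906557), 0.153) tool d [0.0032 0.0078 0.0021]
```

```bash
python3 -m inch '[[0,0,0,0,0,0,0]]'; python3 -c "
from h import *
st();balls()"
```

```text
t: 10.65
position: [0.4539, 0.0821, 0.1563]
tcp_rot: [0.007, -0.038, 0.999, -0.003]
ft_force: [0.7, -2.1, -1.7]
gripper_width: -0.0002
t 10.65 clamp mm [-55.7 -20.1] z 0.1563 r 59.2 ang 199.9 F clamp [ 0.5 -2.1 -1.7] tz [ 0.014 -0.005 -1.   ] yaw -175.7
dark [(90, 31), (92, 31), (94, 33), (96, 54), (102, 51), (104, 37), (106, 37), (108, 35), (110, 31), (112, 28), (114, 26), (116, 23), (118, 49), (176, 51), (178, 41), (180, 52), (182, 56), (184, 44), (186, 36), (188, 40), (248, 33), (250, 34), (252, 34), (254, 34), (256, 34), (258, 36), (260, 37), (262, 39), (264, 39), (266, 39), (268, 39), (270, 38), (272, 36), (274, 35), (276, 34), (278, 34), (280, 34), (282, 33), (284, 31), (286, 31), (288, 31)]
```

```bash
python3 -m inch '[[0,0,0,0,0.001,0.001,0]]'; python3 -c "
from h import *
st()"
```

```text
t: 10.8
position: [0.4539, 0.0826, 0.1565]
tcp_rot: [0.008, -0.038, 0.999, -0.004]
ft_force: [0.3, -11.1, -0.5]
gripper_width: 0.0
t 10.80 clamp mm [-55.6 -19.6] z 0.1565 r 58.9 ang 199.4 F clamp [ -0.5 -11.1  -0.5] tz [ 0.016 -0.007 -1.   ] yaw -175.7
```

```bash
python3 -m inch '[[0,0,0,0,0.0015,0.001,0]]'; python3 -c "
from h import *
st()"
```

```text
t: 10.9
position: [0.4538, 0.083, 0.1565]
tcp_rot: [0.008, -0.037, 0.999, -0.006]
ft_force: [-0.3, -14.6, 3.4]
gripper_width: 0.0001
t 10.90 clamp mm [-55.7 -19.2] z 0.1565 r 58.9 ang 199.0 F clamp [ -1.3 -14.6   3.4] tz [ 0.017 -0.012 -1.   ] yaw -175.7
```

The wheel now holds against 14.6 N with almost no movement, and the turn it took matches the gap measured by camera, so the wedge is gripped. I'll back off, rise, and cross to the lever.

```bash
python3 -m inch '[[-0.012,0.017,0,0,-0.007,0,0],[0,0,0,0,0,-0.035,0],[0,0,0,0,0,-0.035,0],[0,0,0,-0.026,0.04,0,0],[0,0,0,-0.026,0.04,0,0],[0,0,0,-0.026,0.04,0,0],[0,0,0,-0.026,0.04,0,0],[0,0,0,-0.026,0.04,0,0],[0,0,0,0,0,0,0]]'; python3 -c "
from h import *
st((76,174,.145));cv2.imwrite('pics/w4.png',snapshot('wrist')[:,:,::-1]);cv2.imwrite('pics/side4.png',snapshot('side')[:,:,::-1])
im=cv2.imread('pics/side4.png');a=cv2.resize(im[170:340,175:375],None,fx=2.4,fy=2.4,interpolation=cv2.INTER_CUBIC)
w=cv2.imread('pics/w4.png');w=cv2.resize(w,(320,408));cv2.imwrite('pics/c4.png',np.hstack([a,w]))
k=calibration('wrist');print(proj(k,[*(C+M@np.array([.052,.174])),.104]))"
```

```text
t: 11.8
position: [0.5715, 0.295, 0.2376]
tcp_rot: [-0.0, -0.036, 0.999, 0.006]
ft_force: [-0.4, -0.3, 0.0]
gripper_width: 0.0002
t 11.80 clamp mm [ 76.5 184.1] z 0.2376 r 199.3 ang 67.4 F clamp [-0.4 -0.3  0. ] tz [-0.001  0.012 -1.   ] yaw -175.9
to (76, 174, 0.145) tool d [ 0.0006 -0.0112  0.0925]
(np.float64(308.5605757897289), np.float64(227.72043622536427))
```

View pics/c4.png

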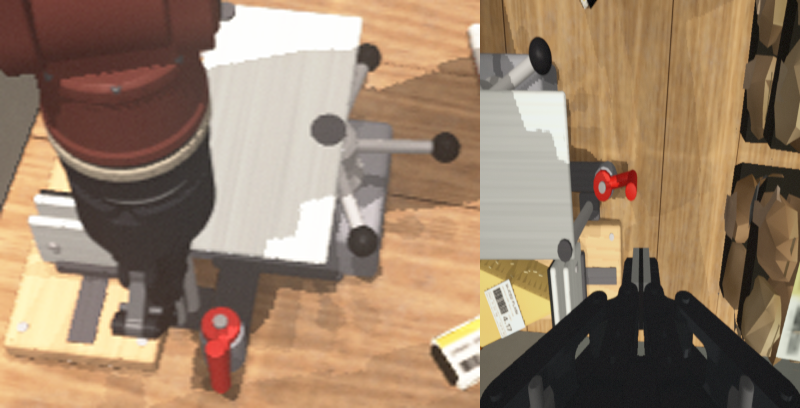

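The lever is still open, with its peg at about wrist pixel (304,214), roughly 47 mm in x and 173 mm in y in the clamp frame. The fingers stand on its +x side with clear space below, so I'll descend and push.

```bash
python3 -m inch '[[0.012,0,0,0,-0.01,0.03,0],[0,0,0,0,0,0.03,0],[0,0,0,0,0,0.03,0],[0,0,0,0,0,0,0]]'; python3 -c "
from h import *
st(*[(60+46*np.cos(np.radians(a)),130+46*np.sin(np.radians(a)),.145) for a in(90,110,130,140,146)])"
```

```text
t: 12.3
position: [0.5682, 0.2776, 0.1484]
tcp_rot: [-0.001, -0.034, 0.999, -0.0]
ft_force: [-0.8, -0.3, -0.4]
gripper_width: 0.0001
t 12.30 clamp mm [ 72.1 167. ] z 0.1484 r 181.9 ang 66.7 F clamp [-0.8 -0.2 -0.4] tz [-0.002 -0.001 -1.   ] yaw -176.1
to (np.float64(60.0), np.float64(176.0), 0.145) tool d [0.0121 0.009  0.0034]
to (np.float64(44.26707340701924), np.float64(173.2258605561518), 0.145) tool d [0.0278 0.0062 0.0034]
to (np.float64(30.431769954419188), np.float64(165.23804438347298), 0.145) tool d [ 0.0416 -0.0018  0.0035]
to (np.float64(24.76195561652702), np.float64(159.5682300455808), 0.145) tool d [ 0.0473 -0.0075  0.0035]
to (np.float64(21.864271662468084), np.float64(155.72287355965435), 0.145) tool d [ 0.0502 -0.0113  0.0035]
```

```bash
python3 -m inch '[[0,0,0,0.006,0.004,0.002,0],[0,0,0,0.006,0.003,0.001,0],[0,0,0,0.008,0,0,0],[0,0,0,0.008,-0.002,0,0],[0,0,0,0.007,-0.003,0,0],[0,0,0,0.007,-0.004,0,0],[0,0,0,0.006,-0.006,0,0]]'; python3 -c "
from h import *
st((21.8,155.7,.145),(20,150,.145))"
```

```text
t: 13.0
position: [0.5235, 0.2654, 0.1537]
tcp_rot: [0.008, -0.033, 0.999, 0.001]
ft_force: [4.1, 0.8, -1.3]
gripper_width: 0.0001
t 13.00 clamp mm [ 26.5 157.9] z 0.1537 r 160.1 ang 80.5 F clamp [ 4.2  0.6 -1.3] tz [ 0.015  0.002 -1.   ] yaw -176.2
to (21.8, 155.7, 0.145) tool d [ 0.0049 -0.0022  0.0086]
to (20, 150, 0.145) tool d [ 0.0066 -0.0079  0.0086]
```

```bash
python3 -m inch '[[-0.002,0.015,0,0.003,-0.004,0.003,0],[0,0,0,0.003,-0.005,0.002,0],[0,0,0,0.001,-0.005,0.002,0]]'; python3 -c "
from h import *
st();cv2.imwrite('pics/w5.png',snapshot('wrist')[:,:,::-1])
k=calibration('wrist')
for a in(130,150,160,169):print(a,proj(k,[*(C+M@np.array([.060+.045*np.cos(np.radians(a)),.130+.045*np.sin(np.radians(a))])),.104]))
im=cv2.imread('pics/w5.png').astype(int);m=((im[:,:,2]>110)&(im[:,:,1]<70)&(im[:,:,0]<70)).astype(np.uint8)
n,l,s,c=cv2.connectedComponentsWithStats(m);print([(s[i],c[i].round()) for i in range(1,n) if s[i][4]>60])"
```

```text
t: 13.3
position: [0.5237, 0.2615, 0.1539]
tcp_rot: [0.01, -0.036, 0.999, 0.016]
ft_force: [4.4, 19.1, 0.8]
gripper_width: 0.0002
t 13.30 clamp mm [ 26.5 154. ] z 0.1539 r 156.3 ang 80.2 F clamp [ 5.7 18.8  0.8] tz [ 0.019  0.032 -0.999] yaw -175.9
130 (np.float64(345.97926428747536), np.float64(344.18123411306635))
150 (np.float64(314.56076513091375), np.float64(321.17258057513413))
160 (np.float64(295.25595755966214), np.float64(313.409778101745))
169 (np.float64(276.5579997806852), np.float64(309.00448678823454))
[(array([ 247,  248,   53,  105, 2913], dtype=int32), array([276., 298.]))]
```

It now meets a hard stop at 19 N. I'll back off, rise and look.

```bash
python3 -m inch '[[0.03,0.018,0,-0.003,0.01,0,0],[0,0,0,0,0,-0.035,0],[0,0,0,0,0,-0.035,0],[0,0,0,0.03,0.02,-0.02,0],[0,0,0,0.03,0.01,-0.02,0],[0,0,0,0,0,0,0]]'; python3 -c "
from h import *
st();w=snapshot('wrist')[:,:,::-1];s=snapshot('side')[170:340,175:375,::-1]
cv2.imwrite('pics/side6.png',s)
cv2.imwrite('pics/c6.png',np.hstack([cv2.resize(s,None,fx=2.2,fy=2.2,interpolation=cv2.INTER_CUBIC),cv2.resize(w,(360,374))]))"
```

```text
t: 13.95
position: [0.4563, 0.2982, 0.2692]
tcp_rot: [-0.001, -0.037, 0.999, 0.002]
ft_force: [-0.4, -0.2, -0.7]
gripper_width: 0.0001
t 13.95 clamp mm [-38.1 195.3] z 0.2692 r 199.0 ang 101.1 F clamp [-0.4 -0.1 -0.7] tz [-0.003  0.005 -1.   ] yaw -175.7
```

View pics/c6.png

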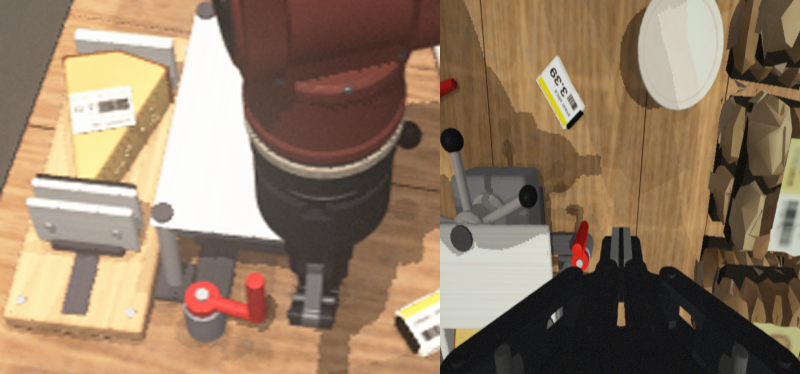

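The lever points towards the wheel, with its peg top at crop pixel (257,280) and its pivot at (202,295). The wedge looks up against the stop. Now I'll compute the lever's angle and the jaw's position.

```bash
python3 -c "
from h import *
c=calibration('side')
P=lambda u,v,z: (M.T@(onz(c,175+u/2.2,170+v/2.2,z)[:2]-C)*1e3).round(1)
p=P(257,280,.104);d=p-[57,130.];print('peg',p,'ang',np.degrees(np.arctan2(d[1],d[0])),'lock',np.arctan2(d[1],d[0])-np.radians(100.3))
b=P(203,294,.05);q=P(256,318,.05);print(b,q)
print('jaw',P(36,178,.084),P(138,188,.084),'stop',P(77,31,.082),P(175,48,.082),'wedge far',P(65,55,.075),P(120,49,.075),P(170,75,.075))
for a in (0,.9,1.05,1.2):
  t=np.radians(100.3)+a; x=proj(c,[*(C+M@np.array([.057+.045*np.cos(t),.130+.045*np.sin(t)])),.104]);print(a,((x[0]-175)*2.2,(x[1]-170)*2.2))"
```

```text
peg [ 13.  139.2] ang 168.19011704297176 lock 1.184906071964174
[ 58.2 128.2] [ 15.  143.5]
jaw [198.7  60.8] [118.   60.3] stop [198.7 -87.7] [113.7 -79.7] wedge far [205.5 -66.7] [161.  -78.4] [114.5 -56.6]
0 (np.float64(200.19369266216827), np.float64(318.14563993744173))
0.9 (np.float64(248.78010236237418), np.float64(294.1508556656786))
1.05 (np.float64(253.7343255449132), np.float64(286.9743770607645))
1.2 (np.float64(257.42021826240625), np.float64(279.2948315226489))
```

```bash
python3 -c "
from h import *
st();job_done()"
```

```text
t 14.05 clamp mm [-36.2 194.3] z 0.2669 r 197.7 ang 100.6 F clamp [ 0.1  0.5 -0.3] tz [-0.004  0.003 -1.   ] yaw -175.8
the job is handed in; nothing more can be done
```

I wound the wheel about 155° clockwise in three pushes until the wedge was gripped, then swung the lock lever home and handed the job in at 14 s. `job_done()` gives no verdict.

- **Grip:** At the end the spoke resisted 14.6 N about 59 mm out and moved only about 0.4 mm, against roughly 7 N when turning freely. From the given force relation, that puts the jaw at about 25 N, between the 6 N needed and the 45 N crush limit. The jaw force was inferred from the push, not measured.
- **Short peak:** The push briefly reached 15.7 N, a little over the 11–14 N firm-grip band but under the 20 N crush limit. The closing push of 14.6 N was also slightly over the band.
- **Lever:** From the side view it measured about 1.18 of 1.2 rad, and it met a hard stop at 19 N.
- **Surroundings:** The arm ended clear of the clamp with no contact force. No move went near the tub, marker or tags, but I did not measure their positions again.
- **Check that disagreed:** In the last jaw measurement the jaw had moved only about 1 mm, where the final 12° of wheel turn should give about 4 mm. The wedge's far edge did move about 5 mm to the stop. Pixel accuracy is about 2 mm, so I relied on the force reading.

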